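# Fan out the microscope stage plates on the drying tray

### The arm

A 6-joint arm with a two-finger parallel gripper is mounted at the origin on the work surface. World frame = base frame: x ahead of the robot, y to its left, z up, the work surface at z = 0. Lengths are in mm, angles in rad, forces in N, time in s.
With the tool pointing down it reaches from about 350 to 875 mm from the base axis. Payload 15.5 kg.
Tool frame: the origin (TCP) lies midway between the tips of the shut fingers; the grasp point (between the pads) lies 19 mm behind it (hold_point_z is the distance from the TCP to the grasp point, in mm); y points along the fingers, z is the direction in which the jaws open and shut, and the axes are right-handed (so a half turn about y gives the same grasp; the last joint's range is limited). The gripper opens to 85 mm and grips with 20 to 120 N. Pads are 22 mm wide; open, the fingers measure 114 mm over their backs; the gripper's body (76 mm by 85 mm) begins 54 mm behind the grasp point. The pads swing forward as they close: fully open they stand 13 mm farther back than shut.
Start: joints at [-1.379, 0.494, 1.345, -0, 1.302, -0.096], TCP at [176.804, -599.472, 231.277] pointing down, gripper open.
Joint ranges: [-2.91, 2.91], [-0.82, 2.16], [0.22, 2.67], [-1.22, 4.37], [0.12, 2.79], [-3.08, 3.08]. Speed limits (rad/s): [1.89, 1.89, 2.57, 3.01, 3.01, 3.01].

### API

Orientations are given as a unit quaternion [x, y, z, w].
In Python, from bench import * gives the robot as it stands.
- The arm moves only by the tool arm_command, never from a script. Its argument "plan" is a list of rows, each a list of 7 numbers: the turn, a rotation vector about the tool's x, y, z in degrees, then the shift along the tool's x, y, z in cm, then the opening, from 0 (shut) to 1 (fully open). In form: [[rx, ry, rz, dx, dy, dz, claw], ...]. A call has 1 to 5 rows; each row is the pose to reach, as a shift and turn from the pose commanded when the call began, along the tool's axes at that moment; what a row does not reach only later rows make up. A row lasts 1/12 s, in which the tool goes at most 41.7 mm and 7.16 degrees, less where a joint would pass 70% of its speed; a pose out of reach is approached as far as the arm can. A call with a gripper value outside its range is refused whole. The fingers move at their own pace and stop on an object; "squeeze" is the grip in N (left out, the last holds). Time passes only in rows, so rows that repeat a pose let the fingers close. It gives the time, the measured TCP pose, the force and the opening at its end, in the units of the state.
- state(): the state, without advancing time (a new reading comes with each control period).
- grab_frame(name): name is "scene" or "top"; returns (picture, depth): 480x640x3 uint8, red, green, blue; 480x640 float32, mm along the optical axis (not along the pixel's ray), 0 where there is no reading.
- camera_params(name): a dict with "fx", "fy", "cx", "cy" (pixels), "dist_coeffs" ([k1, k2, p1, p2, k3] as OpenCV has them; the pictures are not rectified), "R" (3x3) and "t" (3): a world point X has camera coordinates R X + t. Camera axes: x right, y down, z forward; pixel columns grow to the right and rows downward; lengths in mm; the calibration is good to about 2 mm. A picture is of the moment at which its call begins. camera_params takes no time and is no camera call.
- close_job(): hands the job in, once; it reports no verdict.
Trained networks look in the newest picture that a camera, given by its name, has taken for a name from the list of things; names that differ only in an ending like _2 or _b are one class to them, and where a whole thing is asked for, a point or a joint stands for the part that bears it (a point fixed in the world has none). Each returns a list of dicts, best first, with "conf" (0 to 1); they miss things now and then, are a little off and sometimes report something else, mostly with a low value. They report only what shows in the picture. A call takes as long as a camera call. They do not tell look-alikes from the thing itself.
- cut_out(query, camera): "mask" (480x640 bool, what is visible of it) and "rect" ([centre column, centre row, width, height] in pixels, round what is visible of it).
- tip_of(query, camera): "position" ([column, row] in pixels: a listed point, or the origin of a listed thing).
The state is a dict: "t": time; "joint_positions": joint angles; "dq": joint speeds; "joint_efforts": joint torques, N m; "eef_pos": TCP position; "eef_rot": TCP orientation; "ft_force": force on the tool from outside, world axes, zero at the start; "ft_torque": the same for the moment, N m; "grip_width": finger opening in mm.
Only numpy, scipy, OpenCV 4.12 (cv2) and the standard library are available. Lean on these libraries where they do the work, as an engineer would, in place of code of your own. Each camera call takes 0.05 s, during which the arm holds its last target. There are 200 camera calls.

### The job

Take the short plain blank that was left on the drying tray and lay it flat in the steel dish. Then lay the three stage plates from the sloping rack along the tray's raised deck, centred on it and in line with it, as an overlapping fan like roof shingles: first the plate with one hole, flat on the deck with its end up against the end stop; then the plate with two holes, and last the plate with three holes, each with one end on the deck and the end nearer the stop resting on the plate before, overlapping it by about a third of a plate's length. Let go of everything and leave the jar, the slide box and the beaker where they are.

Things in the scene. Friction and masses are not known exactly. Their poses are not given: they have to be found in the camera images.
- plate_one: flat aluminium stage plate, 110 (x) x 60 (y) x 8 (z) mm, about 0.12 kg, with one round hole of 44 mm in the middle right through it. Origin at the centre of its underside, x along its length, z out of its top face. It starts on one of the rack's three rests (which one varies), sloping 35 degrees.
- plate_two: flat aluminium stage plate, 110 (x) x 60 (y) x 8 (z) mm, about 0.12 kg, with two round holes of 34 mm, at x = +-26 mm right through it. Origin at the centre of its underside, x along its length, z out of its top face. It starts on one of the rack's three rests (which one varies), sloping 35 degrees.
- plate_three: flat aluminium stage plate, 110 (x) x 60 (y) x 8 (z) mm, about 0.12 kg, with three round holes of 24 mm, at x = -35, 0 and +35 mm right through it. Origin at the centre of its underside, x along its length, z out of its top face. It starts on one of the rack's three rests (which one varies), sloping 35 degrees.
- blank: the leftover: flat plain aluminium blank without holes, 80 (x) x 60 (y) x 8 (z) mm, about 0.1 kg. Origin at the centre of its underside, x along its length, z up. It starts lying on the tray's deck near the stop.
- tray: fixed steel tray, 310 (x) x 140 (y) mm, walls 14 mm high, with a raised black deck along its middle, 286 mm long, 40 mm wide, top 30 mm above the bench: plates (60 mm wide) overhang it 10 mm each side, so fingers can go down beside it. A steel end stop 60 mm wide stands 25 mm above the deck at the -x end. Origin at the centre of its underside, on the bench; x runs along the deck away from the stop.
- fan_start (a point): point on the deck's top, on its centre line, at the face of the end stop; same axes as the tray. The free deck runs from here 280 mm along +x.
- rack: fixed rack, base 130 (x) x 300 (y) mm, with three dark rests 36 mm wide at y = -115, 0, +115 mm, sloping 35 degrees, high end towards -x (the robot), each with a toe lip 14 mm high at its low far end. A plate on a rest has its underside's centre at x = 0, z = 70 mm and overhangs 12 mm each side; about 53 mm clear between plates. Origin at the centre of its underside, on the bench.
- dish: fixed open steel dish, 150 (x) x 130 (y) x 22 (z) mm outside, walls and floor 3 mm. Origin at the centre of its underside, on the bench.
- jar: bystander: closed amber glass jar, 56 mm across, 85 mm high, loose; leave alone. Origin at the centre of its underside.
- slide_box: bystander: closed grey box, 90 x 75 x 32 mm, loose; leave alone. Origin at the centre of its underside.
- beaker: bystander: small white open beaker, 60 mm across, 60 mm high, loose; leave alone. Origin at the centre of its underside.
Things that resemble listed ones, but are neither listed nor needed, are in the scene too. Leave any purple look-alike of the plate_two alone. What is shaped like the blank but brown is not meant.

How it is judged:
By the outcome, as a careful person would: the job done as asked, in the order asked, and still so for the second after the job is handed in, with the robot touching nothing.
It also fails if it takes over 72 s, if anything falls off the work surface, if the arm or the gripper's body presses on something with over 40 N, if the wrist force passes 120 N, or if a joint passes its speed limit or range.

## Working session

There is one attempt and no reset: what is moved stays moved. The work goes in short steps, Python scripts to look and compute and a tool call to move; the robot and the scene stay as the last step left them, time stands still between calls to the robot, and variables do not carry over. Pictures are saved under pics/ and viewed, about 8 in all and at most 12, crops included, and the job is handed in when it is done.

Besides the shell and the picture viewer there is one more tool, called as name([rows], argument=value, ...), one row to a line, values as JSON. arm_command: Moves the arm, as the interface text tells. Its arguments: {"type":"object","properties":{"plan":{"type":"array"},"squeeze":{"type":"number"}},"required":["plan"]}

```bash
ls; mkdir -p pics; python3 - <<'E'
from bench import *
import cv2,numpy as np
s=state();print(s['t'],s['eef_pos'],s['eef_rot'],s['grip_width'])
for n in("scene","top"):
    p,d=grab_frame(n);cv2.imwrite(f"pics/{n}0.png",p[:,:,::-1]);c=camera_params(n);print(n,c)
    np.savez(f"pics/{n}0.npz",p=p,d=d)
E
```

```text
pics
0.0 [ 176.73214156 -599.09979162  230.67277187] [-0.1010635   0.70030583 -0.69939338  0.10102878] 85.3546466852306
scene {'fx': 457.13824418183026, 'fy': 457.13824418183026, 'cx': 321.8483604613877, 'cy': 236.7772305545846, 'dist_coeffs': array([-0.12096035,  0.        ,  0.        ,  0.        ,  0.        ]), 'R': array([[-0.12042872,  0.99267184, -0.00997715],
       [ 0.66909077,  0.07373989, -0.73951333],
       [-0.73335835, -0.09573426, -0.67306797]]), 't': array([  90.43812892, -281.20109586, 1288.94996912])}
top {'fx': 536.6761436961838, 'fy': 536.6761436961838, 'cx': 317.26324872089475, 'cy': 232.44322332680002, 'dist_coeffs': array([0.02301845, 0.        , 0.        , 0.        , 0.        ]), 'R': array([[ 0.02182769, -0.99944847,  0.02502611],
       [-0.99792015, -0.02329931, -0.06010415],
       [ 0.0606541 , -0.02366213, -0.99787834]]), 't': array([ -62.14283922,  509.46933438, 1232.86084767])}
```

View pics/top0.png

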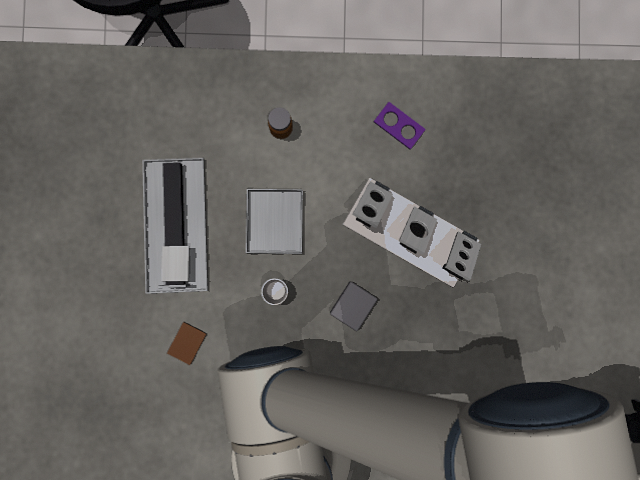

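View pics/scene0.png

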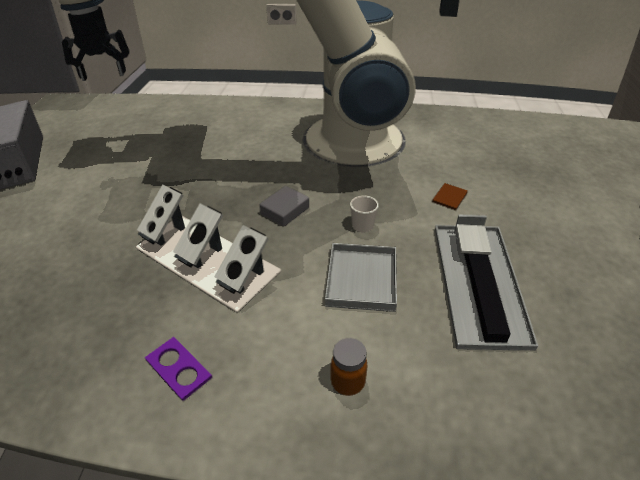

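Top view shows: blank (175,264), against brown look-alike (187,342); dish (275,221); tray (176,225) with the stop at the low end (175,286); rack (412,232) with plate two (373,205), one (418,231), three (463,256); purple look-alike (399,126) to be left alone.

```bash
cat > h.py <<'E'
from bench import *
import cv2,numpy as np
from scipy.spatial.transform import Rotation as Rn
def cloud(n,d):
    c=camera_params(n);K=np.array([[c['fx'],0,c['cx']],[0,c['fy'],c['cy']],[0,0,1]])
    g=np.mgrid[0:480,0:640][::-1].reshape(2,-1).T.astype(float)
    u=cv2.undistortPoints(g[:,None],K,c['dist_coeffs'])[:,0]
    P=np.c_[u,np.ones(len(u))]*d.reshape(-1,1)
    W=(P-c['t'])@c['R']
    W[d.reshape(-1)==0]=np.nan
    return W.reshape(480,640,3)
def rect(P2):
    (cx,cy),(w,h),a=cv2.minAreaRect(P2.astype(np.float32))
    if w<h:w,h,a=h,w,a+90
    return np.round([cx,cy,w,h,(a+90)%180-90],1)
def plane(P):
    P=P[np.isfinite(P).all(1)]
    for _ in range(4):
        c=P.mean(0);n=np.linalg.svd(P-c,full_matrices=False)[2][2];n*=np.sign(n[2])
        P=P[abs((P-c)@n)<max(2.5,1.5*np.std((P-c)@n))]
    return c,n,P
def plate(P):
    c,n,P=plane(P)
    # in-plane axes
    h=np.array([n[0],n[1],0]);h/=np.linalg.norm(h)  # downhill horizontal
    s=np.cross(n,h);s/=np.linalg.norm(s);x=np.cross(s,n)
    q=(P-c)@np.c_[x,s]
    r=rect(q);cc=c+r[0]*x+r[1]*s
    return cc,n,x,s,r,len(P)
E
python3 - <<'E'
from h import *
np.set_printoptions(precision=3,suppress=True)
for n in("scene","top"):
    p,d=grab_frame(n);W=cloud(n,d)
    print(n,'bench z',np.nanmedian(W[300:420,60:140,2] if n=='top' else W[300:420,20:130,2]))
    for q in["plate_one","plate_two","plate_three","blank","dish","tray","rack","jar","slide_box","beaker"]:
        for r in cut_out(q,n)[:3]:
            if r['conf']<.3: continue
            m=r['mask'];P=W[m];P=P[np.isfinite(P).all(1)]
            print(q,round(r['conf'],2),np.round(r['rect']),'med',np.median(P,0).round(1),'zmax',np.percentile(P[:,2],98).round(1))
            if 'plate' in q:
                cc,nn,x,s,rr,k=plate(cv2.erode(m.astype(np.uint8),np.ones((2,2))).astype(bool)[...,None].repeat(3,2).choose([W*np.nan,W])[m]);print('   plate top c',cc.round(1),'n',nn,'tilt',np.degrees(np.arccos(nn[2])).round(1),'down',x,rr,k)
            elif q in('blank','slide_box'):
                z=np.percentile(P[:,2],90);print('   ',rect(P[abs(P[:,2]-np.median(P[:,2]))<4][:,:2]),z)
            else: print('   ',rect(P[:,:2]))
        for r in (tip_of(q,n)[:1] if n=='top' else []): print('   tip',r['conf'],r['position'])
    for r in tip_of("fan_start",n)[:2]:
        u=r['position'];print('fan',r,W[int(u[1]),int(u[0])])
    np.savez(f"pics/{n}1.npz",W=W,p=p)
E
```

```text
scene bench z -0.8023360170236791
plate_one 0.57 [196. 232.  54.  57.] med [ 524.6 -269.9   72.4] zmax 105.7
   plate top c [ 523.  -271.6   76. ] n [ 0.507 -0.27   0.818] tilt 35.1 down [ 0.722 -0.385 -0.575] [ -1.9  -1.7 108.4  60.8  -0.4] 870
plate_two 0.89 [241. 260.  56.  67.] med [ 579.9 -169.5   74.5] zmax 106.2
   plate top c [ 579.2 -169.1   75.4] n [ 0.505 -0.275  0.818] tilt 35.1 down [ 0.718 -0.391 -0.575] [ -1.6  -0.7 107.3  59.7   0.4] 971
plate_three 0.85 [162. 215.  45.  60.] med [ 467.9 -371.8   74.1] zmax 105.9
   plate top c [ 467.9 -372.5   75.6] n [ 0.505 -0.27   0.82 ] tilt 34.9 down [ 0.723 -0.386 -0.573] [ -0.2  -1.1 108.9  60.8   0.1] 757
blank 0.81 [451. 198.  33.  24.] med [257.6 246.1   6.9] zmax 9.7
    [253.8 247.4  83.2  59.4 -26.3] 8.636724481533518
blank 0.64 [474. 241.  37.  28.] med [438.8 271.5  37.8] zmax 40.2
    [434.2 272.7  83.5  60.6   1.6] 39.370067747532545
dish 0.57 [362. 278.  65.  69.] med [537.7  52.5   3.3] zmax 22.4
    [526.2  52.6 175.7 133.2   0.2]
tray 0.93 [485. 282. 104. 135.] med [565.5 276.    5.1] zmax 41.2
    [522.2 284.7 3
[... 1926 characters left out ...]
 0.97 [409.6, 228.9]
jar 0.64 [279. 121.  22.  27.] med [749.7  39.5  81.6] zmax 88.2
    [768.1  46.1  77.3  53.   24.1]
   tip 0.97 [281.0, 125.1]
slide_box 0.59 [354. 305.  47.  52.] med [ 343.3 -135.7   31.3] zmax 36.6
    [ 343.7 -137.    89.7   75.   -31.6] 34.51966764028689
   tip 0.79 [350.2, 304.7]
beaker 0.76 [275. 291.  30.  24.] med [372.4  45.8   7.9] zmax 63.0
    [374.7  43.9  57.5  56.9 -53.5]
beaker 0.68 [373. 205.  37.  46.] med [ 571.9 -171.    77.9] zmax 108.0
    [ 571.9 -175.4   95.5   69.   -28.5]
   tip 0.78 [272.3, 289.8]
fan {'position': [176.8, 283.2], 'conf': 0.6} [387.438 268.177  28.352]
fan {'position': [461.4, 253.3], 'conf': 0.44} [ 469.088 -372.271   66.616]
```

```bash
python3 - <<'E'
from h import *
np.set_printoptions(precision=1,suppress=True)
for n in("scene","top"):
    f=np.load(f"pics/{n}1.npz");W,p=f['W'],f['p'];g=p.max(2);X,Y,Z=W[...,0],W[...,1],W[...,2]
    reg=(X>330)&(X<700)&(Y>190)&(Y<370)
    def big(m):
        k,l,s,_=cv2.connectedComponentsWithStats(m.astype(np.uint8));i=1+np.argmax(s[1:,4]);return l==i
    d=big(reg&(Z>22)&(Z<34)&(g<70)&(X>470));P=W[d];print(n,'deck',rect(P[:,:2]),np.median(P[:,2]),len(P))
    for side in(0,1): # edge lines
        xs=np.arange(490,650,8);ys=[np.percentile(P[abs(P[:,0]-x)<6,1],3 if side==0 else 97) for x in xs];a=np.polyfit(xs,ys,1);print('  edge',np.degrees(np.arctan(a[0])),np.polyval(a,[390,530]))
    o=reg&(Z>8)&(Z<22);print('  rim',rect(W[o][:,:2]))
    s=reg&(Z>45)&(Z<62);P=W[s];print('  stop',rect(P[:,:2]),P.min(0),P.max(0),len(P))
    q=P[P[:,2]>52];print('  stoptop',rect(q[:,:2]) if len(q)>3 else None)
    b=reg&(Z>35)&(Z<43)&(g>120)&(X>385);print('  blank',rect(W[big(b)][:,:2]))
    o=(X>420)&(X<650)&(Y>-40)&(Y<140)&(Z>14)&(Z<27);print('  dishrim',rect(W[big(o)][:,:2]))
E
```

```text
scene deck [569.2 284.5 197.1  41.7   3.7] 29.510128347912527 1870
  edge 3.836990155855118 [252.9 262.3]
  edge 3.7314053959715423 [291.2 300.3]
  rim [522.6 282.4 315.2 142.8   3.8]
  stop [385.  273.8  59.8   8.9 -88.5] [379.9 243.9  45. ] [389.8 303.6  55.9] 139
  stoptop [385.  274.1  56.7   8.9 -88.5]
  blank [433.9 273.3  82.1  60.5   1.7]
  dishrim [536.9  51.7 155.2 130.9   0.8]
top deck [568.  282.7 190.9  42.7   3.4] 28.775882513495613 1463
  edge 3.6415199761517467 [251.9 260.8]
  edge 3.708351077324006 [289.9 299. ]
  rim [521.2 284.3 310.  150.7   3.7]
  stop [382.  270.8  58.8   6.  -86.5] [378.7 241.3  45.2] [386.6 300.1  60. ] 79
  stoptop [382.  270.9  58.6   6.  -86.5]
  blank [432.2 270.8  79.   62.    2.1]
  dishrim [535.2  50.4 149.6 129.8   1.3]
```

```bash
cat > go.py <<'E'
# work out the moves: from commanded pose (cmd.npz) through waypoints -> rounded deltas per call (cm, deg)
from h import *
import os,math
N=np.array([.506,-.273,.818]);N/=np.linalg.norm(N)
def tool(az,n=(0,0,1)):
    y=-np.array(n,float);y/=np.linalg.norm(y);z=np.array([np.cos(np.radians(az)),np.sin(np.radians(az)),0])
    z-=y*(z@y);z/=np.linalg.norm(z);return np.c_[np.cross(y,z),y,z]
def load():
    if os.path.exists('cmd.npz'): f=np.load('cmd.npz');return f['p'],f['R']
    return np.array([176.804,-599.472,231.277]),Rn.from_quat(state()['eef_rot']).as_matrix()
def plan(wps,save=True):
    p,R=load()
    for q,S,c in wps:
        q=np.array(q,float)
        rv=Rn.from_matrix(R.T@S);d=q-p
        k=max(1,math.ceil(max(np.linalg.norm(d)/195,np.degrees(rv.magnitude())/33)))
        p0,R0=p.copy(),R.copy()
        for i in range(1,k+1):
            tp=p0+d*i/k;TR=R0@Rn.from_rotvec(rv.as_rotvec()*i/k).as_matrix()
            a=np.round(np.degrees(Rn.from_matrix(R.T@TR).as_rotvec()),1);b=np.round(R.T@(tp-p)/10,2)
            n=max(1,math.ceil(max(np.linalg.norm(b)/3.9,np.linalg.norm(a)/6.7)))
            print([*(a+0).tolist(),*(b+0).tolist(),c],'x',n)
            p=p+R@b*10;R=R@Rn.from_rotvec(np.radians(a)).as_matrix()
    if save:np.savez('cmd.npz',p=p,R=R)
    print('->',p.round(1))
E
python3 - <<'E'
from go import *
D=tool(-88)
plan([((430,-280,200),tool(-80),1),((433,272,150),D,1),((433,272,60),D,1)])
E
```

```text
[0.0, 2.1, 0.0, -11.11, 1.04, -7.83, 1] x 4
[0.0, 2.2, 0.0, -10.81, 1.04, -8.22, 1] x 4
[0.0, 2.1, 0.0, -10.49, 1.05, -8.64, 1] x 4
[0.0, 2.7, 0.0, -3.3, 1.66, -18.1, 1] x 5
[0.0, 2.7, 0.0, -2.45, 1.67, -18.24, 1] x 5
[0.0, 2.6, 0.0, -1.59, 1.66, -18.33, 1] x 5
[0.0, 0.0, 0.0, 0.0, 9.0, 0.0, 1] x 3
-> [433. 272.  60.]
```

Candidates. Blank: light one on the deck (175,264), chosen, or the brown one (187,342), rejected. Plate_two: grey on the rack (373,205), chosen, or purple (399,126), rejected. I'll check with one close crop while travelling.

```bash
python3 - <<'E'
import cv2,numpy as np
p=cv2.imread('pics/top0.png');a=cv2.resize(p[150:370,130:290],(436,600),interpolation=2);b=cv2.resize(p[95:295,335:490],None,fx=2.3,fy=2.3,interpolation=2)
o=np.zeros((600,800,3),np.uint8);o[:,:436]=a;o[:b.shape[0],440:440+b.shape[1]]=b[:, :360];cv2.imwrite('pics/crop1.png',o)
E
```

```text
(no output)
```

View pics/crop1.png

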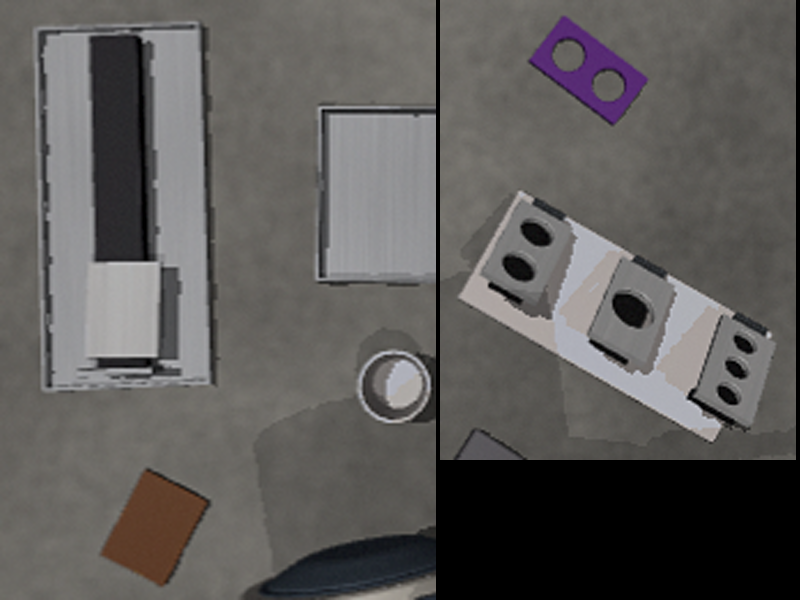

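arm_command([
  [0,2.1,0,-11.11,1.04,-7.83,1],
  [0,2.1,0,-11.11,1.04,-7.83,1],
  [0,2.1,0,-11.11,1.04,-7.83,1],
  [0,2.1,0,-11.11,1.04,-7.83,1],
])

```text
t: 2.13
eef_pos: [263.5, -488.4, 220.4]
eef_rot: [-0.089, 0.702, -0.701, 0.089]
ft_force: [0.3, -0.6, -0.1]
grip_width: 85.4
```

arm_command([
  [0,2.2,0,-10.81,1.04,-8.22,1],
  [0,2.2,0,-10.81,1.04,-8.22,1],
  [0,2.2,0,-10.81,1.04,-8.22,1],
  [0,2.2,0,-10.81,1.04,-8.22,1],
])

```text
t: 2.47
eef_pos: [347.7, -382.4, 210.2]
eef_rot: [-0.075, 0.704, -0.702, 0.076]
ft_force: [1.1, -0.4, 0.6]
grip_width: 85.6
```

arm_command([
  [0,2.1,0,-10.49,1.05,-8.64,1],
  [0,2.1,0,-10.49,1.05,-8.64,1],
  [0,2.1,0,-10.49,1.05,-8.64,1],
  [0,2.1,0,-10.49,1.05,-8.64,1],
])

```text
t: 2.8
eef_pos: [432.2, -276.3, 199.7]
eef_rot: [-0.062, 0.705, -0.704, 0.063]
ft_force: [-0.9, 0.1, 1.0]
grip_width: 85.5
```

The crop confirms it: the light blank lies at the stop end of the deck, the brown one lies on the bench, and the rack holds grey plates two, one and three. Tracking is good, so I'm carrying on.

arm_command([
  [0,2.7,0,-3.3,1.66,-18.1,1],
  [0,2.7,0,-3.3,1.66,-18.1,1],
  [0,2.7,0,-3.3,1.66,-18.1,1],
  [0,2.7,0,-3.3,1.66,-18.1,1],
  [0,2.7,0,-3.3,1.66,-18.1,1],
])

```text
t: 3.22
eef_pos: [429.9, -92.5, 183.1]
eef_rot: [-0.046, 0.706, -0.705, 0.045]
ft_force: [0.0, -0.9, 1.0]
grip_width: 85.4
```

arm_command([
  [0,2.7,0,-2.45,1.67,-18.24,1],
  [0,2.7,0,-2.45,1.67,-18.24,1],
  [0,2.7,0,-2.45,1.67,-18.24,1],
  [0,2.7,0,-2.45,1.67,-18.24,1],
  [0,2.7,0,-2.45,1.67,-18.24,1],
])

```text
t: 3.63
eef_pos: [431.7, 91.4, 166.5]
eef_rot: [-0.029, 0.707, -0.706, 0.029]
ft_force: [0.6, -1.3, -0.6]
grip_width: 85.4
```

arm_command([
  [0,2.6,0,-1.59,1.66,-18.33,1],
  [0,2.6,0,-1.59,1.66,-18.33,1],
  [0,2.6,0,-1.59,1.66,-18.33,1],
  [0,2.6,0,-1.59,1.66,-18.33,1],
  [0,2.6,0,-1.59,1.66,-18.33,1],
])

```text
t: 4.05
eef_pos: [433.2, 276.1, 149.9]
eef_rot: [-0.013, 0.707, -0.707, 0.014]
ft_force: [-1.0, -1.0, 0.3]
grip_width: 85.7
```

arm_command([
  [0,0,0,0,9,0,1],
  [0,0,0,0,9,0,1],
  [0,0,0,0,9,0,1],
  [0,0,0,0,9,0,1],
])

```text
t: 4.38
eef_pos: [431.8, 271.1, 58.5]
eef_rot: [0.014, -0.706, 0.708, -0.011]
ft_force: [-0.7, 0.0, 0.0]
grip_width: 85.2
```

```bash
python3 - <<'E'
from go import *
s=state();print(s['t'],s['eef_pos'].round(1),Rn.from_quat(s['eef_rot']).as_matrix().round(3).tolist(),s['joint_positions'].round(2),s['grip_width'])
p,d=grab_frame('scene');cv2.imwrite('pics/s2.png',cv2.resize(p[120:330,380:560],None,fx=3,fy=3)[:600])
plan([((433,272,18),tool(-88),1)],False)
E
```

```text
4.3833 [431.8 271.1  58.5] [[-0.999, -0.005, 0.035], [-0.035, -0.002, -0.999], [0.005, -1.0, 0.002]] [ 0.44  0.59  1.8  -0.    0.76  1.98] 85.20662867558555
[0.0, 0.0, 0.0, 0.0, 4.2, 0.0, 1] x 2
-> [433. 272.  18.]
```

View pics/s2.png

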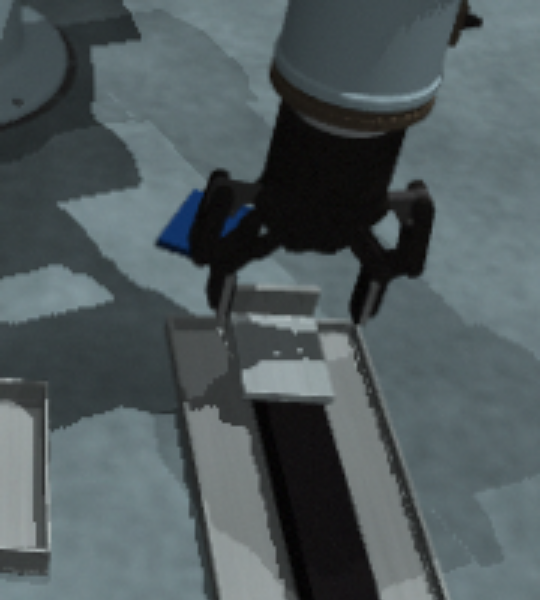

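The crop (channels swapped) shows the open fingers straddling the blank near the stop, centred on it. Now descending and gripping.

arm_command([
  [0,0,0,0,4.2,0,1],
  [0,0,0,0,4.2,0,1],
  [0,0,0,0,4.2,0,1],
])

```text
t: 4.68
eef_pos: [433.1, 271.6, 19.1]
eef_rot: [0.013, -0.707, 0.707, -0.012]
ft_force: [0.9, 0.3, 0.4]
grip_width: 85.7
```

arm_command([
  [0,0,0,0,0,0,0],
  [0,0,0,0,0,0,0],
  [0,0,0,0,0,0,0],
  [0,0,0,0,0,0,0],
  [0,0,0,0,0,0,0],
], squeeze=50)

```text
t: 5.1
eef_pos: [434.2, 272.5, 20.6]
eef_rot: [-0.011, 0.708, -0.706, 0.014]
ft_force: [-0.9, -1.4, 19.1]
grip_width: 58.7
```

```bash
python3 - <<'E'
from go import *
np.savez('cmd.npz',p=np.array([433.,272,18]),R=load()[1])
print(state()['grip_width'])
D=tool(-88);E=tool(-89)
plan([((433,272,100),D,0),((536,51,100),E,0),((536,51,22),E,0)])
E
```

```text
58.69164300393133
[0.0, 0.0, 0.0, 0.0, -8.2, 0.0, 0] x 3
[0.0, 0.5, 0.0, -4.75, 0.0, 11.23, 0] x 4
[0.0, 0.5, 0.0, -4.86, 0.0, 11.18, 0] x 4
[0.0, 0.0, 0.0, 0.0, 7.8, 0.0, 0] x 2
-> [536.  51.  22.]
```

arm_command([
  [0,0,0,0,-8.2,0,0],
  [0,0,0,0,-8.2,0,0],
  [0,0,0,0,-8.2,0,0],
])

```text
t: 5.35
eef_pos: [435.9, 273.4, 107.5]
eef_rot: [-0.009, 0.708, -0.706, 0.016]
ft_force: [2.6, 1.5, -0.8]
grip_width: 58.9
```

arm_command([
  [0,0.5,0,-4.75,0,11.23,0],
  [0,0.5,0,-4.75,0,11.23,0],
  [0,0.5,0,-4.75,0,11.23,0],
  [0,0.5,0,-4.75,0,11.23,0],
])

```text
t: 5.68
eef_pos: [487.8, 156.7, 102.1]
eef_rot: [0.007, -0.707, 0.707, -0.01]
ft_force: [1.2, -0.1, -1.4]
grip_width: 58.6
```

arm_command([
  [0,0.5,0,-4.86,0,11.18,0],
  [0,0.5,0,-4.86,0,11.18,0],
  [0,0.5,0,-4.86,0,11.18,0],
  [0,0.5,0,-4.86,0,11.18,0],
  [0,0.5,0,-4.86,0,11.18,0],
])

```text
t: 6.1
eef_pos: [537.2, 49.1, 101.6]
eef_rot: [0.004, -0.707, 0.707, -0.006]
ft_force: [-0.4, 0.8, -1.1]
grip_width: 58.8
```

```bash
python3 - <<'E'
from go import *
s=state();print(s['t'],s['eef_pos'].round(1),s['ft_force'].round(1),s['grip_width'])
p,d=grab_frame('scene');cv2.imwrite('pics/s3.png',cv2.resize(p[130:350,290:460],None,fx=2.7,fy=2.7)[...,::-1])
E
```

```text
6.1 [537.2  49.1 101.6] [-0.4  0.8 -1.1] 58.83897202108002
```

View pics/s3.png

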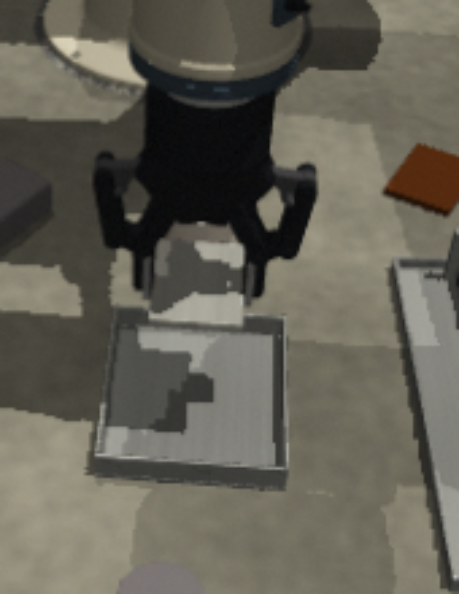

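arm_command([
  [0,0,0,0,7.8,0,0],
  [0,0,0,0,7.8,0,0],
  [0,0,0,0,7.8,0,0],
  [0,0,0,0,9,0,0],
])

```text
t: 6.48
eef_pos: [535.4, 52.0, 11.1]
eef_rot: [-0.007, 0.707, -0.707, 0.006]
ft_force: [1.3, -0.6, 0.9]
grip_width: 58.6
```

arm_command([
  [0,0,0,0,0.6,0,0],
  [0,0,0,0,0.9,0,0],
  [0,0,0,0,0.9,0,0],
])

```text
t: 6.73
eef_pos: [536.2, 51.4, 2.0]
eef_rot: [-0.006, 0.707, -0.707, 0.007]
ft_force: [0.4, -0.1, -0.5]
grip_width: 58.5
```

arm_command([
  [0,0,0,0,0.15,0,0],
  [0,0,0,0,0.3,0,0],
  [0,0,0,0,0.3,0,0],
])

```text
t: 6.98
eef_pos: [536.3, 51.0, -1.5]
eef_rot: [0.006, -0.707, 0.707, -0.007]
ft_force: [-0.8, -1.1, -1.8]
grip_width: 58.1
```

arm_command([
  [0,0,0,0,0.15,0,0],
  [0,0,0,0,0.2,0,0],
  [0,0,0,0,0.2,0,0],
])

```text
t: 7.23
eef_pos: [536.3, 51.0, -1.8]
eef_rot: [0.006, -0.707, 0.707, -0.007]
ft_force: [-9.5, 0.2, 43.5]
grip_width: 58.3
```

arm_command([
  [0,0,0,0,-0.2,0,0],
  [0,0,0,0,-0.2,0,0.84],
  [0,0,0,0,-0.2,0,0.84],
  [0,0,0,0,-0.2,0,0.84],
  [0,0,0,0,-0.2,0,0.84],
])

```text
t: 7.65
eef_pos: [536.0, 51.0, -2.1]
eef_rot: [-0.006, 0.707, -0.707, 0.006]
ft_force: [-0.1, -1.2, -0.1]
grip_width: 71.7
```

```bash
python3 - <<'E'
from go import *
s=state();print(s['t'],s['eef_pos'].round(1),s['ft_force'].round(1),s['grip_width'])
D=tool(-89)
np.savez('cmd.npz',p=np.array([536.,51,-1]),R=D)
T=tool(-118.2,N)
c1=np.array([521,-273.5,77.]);g=c1-4*N-24*N
plan([((536,51,110),D,.84),((540,-130,190),D,1),(g+130*N,T,1),(g+40*N,T,1)])
E
```

```text
7.65 [536.   51.   -2.1] [-0.1 -1.2 -0.1] 71.7417275590369
[0.0, 0.0, 0.0, 0.0, -11.1, 0.0, 0.84] x 3
[0.0, 0.0, 0.0, -0.04, -4.0, 9.05, 1] x 3
[0.0, 0.0, 0.0, -0.04, -4.0, 9.05, 1] x 3
[-4.5, 14.1, -17.2, -1.48, 1.48, 8.6, 1] x 4
[-4.5, 14.2, -17.1, -3.78, 0.01, 8.0, 1] x 4
[0.0, 0.0, 0.0, 0.0, 9.0, -0.01, 1] x 3
-> [ 527.1 -276.8   86.8]
```

arm_command([
  [0,0,0,0,-11.1,0,0.84],
  [0,0,0,0,-11.1,0,0.84],
  [0,0,0,0,-11.1,0,0.84],
])

```text
t: 7.9
eef_pos: [536.4, 51.0, 111.5]
eef_rot: [0.006, -0.707, 0.707, -0.007]
ft_force: [1.3, -0.1, 0.0]
grip_width: 71.6
```

arm_command([
  [0,0,0,-0.04,-4,9.05,1],
  [0,0,0,-0.04,-4,9.05,1],
  [0,0,0,-0.04,-4,9.05,1],
])

```text
t: 8.15
eef_pos: [539.2, -42.9, 151.4]
eef_rot: [0.005, -0.707, 0.708, -0.007]
ft_force: [1.9, -0.9, 0.7]
grip_width: 85.4
```

arm_command([
  [0,0,0,-0.04,-4,9.05,1],
  [0,0,0,-0.04,-4,9.05,1],
  [0,0,0,-0.04,-4,9.05,1],
])

```text
t: 8.4
eef_pos: [540.9, -134.2, 191.1]
eef_rot: [0.005, -0.706, 0.708, -0.007]
ft_force: [0.1, -0.7, 0.0]
grip_width: 85.1
```

arm_command([
  [-4.5,14.1,-17.2,-1.48,1.48,8.6,1],
  [-4.5,14.1,-17.2,-1.48,1.48,8.6,1],
  [-4.5,14.1,-17.2,-1.48,1.48,8.6,1],
  [-4.5,14.1,-17.2,-1.48,1.48,8.6,1],
  [-4.5,14.1,-17.2,-1.48,1.48,8.6,1],
])

```text
t: 8.82
eef_pos: [556.8, -216.2, 172.5]
eef_rot: [-0.026, 0.721, -0.667, -0.187]
ft_force: [0.8, 0.9, -0.3]
grip_width: 85.1
```

arm_command([
  [-4.5,14.2,-17.1,-3.78,0.01,8,1],
  [-4.5,14.2,-17.1,-3.78,0.01,8,1],
  [-4.5,14.2,-17.1,-3.78,0.01,8,1],
  [-4.5,14.2,-17.1,-3.78,0.01,8,1],
  [-4.5,14.2,-17.1,-3.78,0.01,8,1],
])

```text
t: 9.23
eef_pos: [572.6, -301.2, 157.5]
eef_rot: [-0.043, 0.706, -0.601, -0.372]
ft_force: [-0.4, -0.0, -0.1]
grip_width: 85.3
```

```bash
python3 - <<'E'
from go import *
s=state();print(s['t'],s['eef_pos'].round(1),'joints',s['joint_positions'].round(2))
p,R=load();print('target',(p+90*N).round(1));print('rot err deg',np.degrees((Rn.from_matrix(R).inv()*Rn.from_quat(s['eef_rot'])).magnitude()))
p,d=grab_frame('scene');a=p[170:330,120:300];b=p[200:320,310:490]
o=np.vstack([a,b]);cv2.imwrite('pics/s4.png',cv2.resize(o,None,fx=2.1,fy=2.1)[...,::-1])
W=cloud('scene',d);X,Y,Z=W[...,0],W[...,1],W[...,2];m=(X>470)&(X<600)&(Y>-10)&(Y<110)&(Z>7)&(Z<16);print('blank',rect(W[m][:,:2]),np.median(Z[m]),m.sum())
E
```

```text
9.2333 [ 572.6 -301.2  157.5] joints [-0.56  0.93  0.81 -0.04  2.02  1.5 ]
target [ 572.6 -301.4  160.5]
rot err deg 0.15041853350529186
blank [541.9  34.2  92.3  91.1   1.8] 10.778417207939235 980
```

View pics/s4.png

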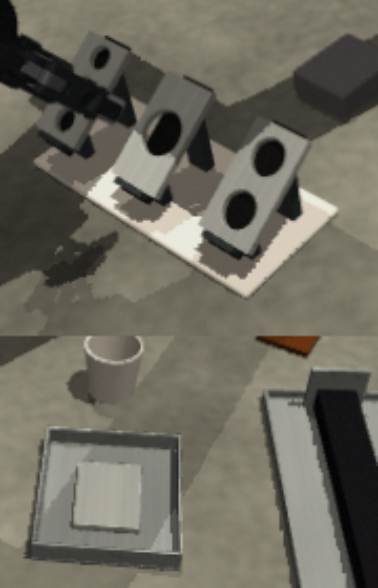

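The crop shows the blank flat inside the dish (crop 108,497). The gripper is over plate one on its normal, where the calibration projects it. Descending along the normal.

arm_command([
  [0,0,0,0,9,0,1],
  [0,0,0,0,9,0,1],
  [0,0,0,0,9,0,1],
  [0,0,0,0,9,0,1],
])

```text
t: 9.62
eef_pos: [525.3, -274.3, 85.7]
eef_rot: [-0.044, 0.706, -0.602, -0.37]
ft_force: [-0.5, 1.2, 0.6]
grip_width: 85.1
```

arm_command([
  [0,0,0,0,2,0,1],
  [0,0,0,0,4,0,1],
  [0,0,0,0,4,0,1],
])

```text
t: 9.87
eef_pos: [506.2, -264.7, 53.2]
eef_rot: [-0.043, 0.706, -0.602, -0.37]
ft_force: [0.0, -0.5, 0.4]
grip_width: 85.6
```

arm_command([
  [0,0,0,0,0,0,0],
  [0,0,0,0,0,0,0],
  [0,0,0,0,0,0,0],
  [0,0,0,0,0,0,0],
  [0,0,0,0,0,0,0],
], squeeze=50)

```text
t: 10.28
eef_pos: [508.8, -266.8, 55.1]
eef_rot: [-0.041, 0.706, -0.603, -0.37]
ft_force: [2.8, 0.0, 8.1]
grip_width: 58.9
```

```bash
python3 - <<'E'
from go import *
s=state();print(s['t'],s['eef_pos'].round(1),s['ft_force'].round(1),s['grip_width'])
p,R=load();p=p-40*N;np.savez('cmd.npz',p=p,R=R);print(p)
yaw=3.72;F=np.array([386,271.3,30.]);X=np.array([np.cos(np.radians(yaw)),np.sin(np.radians(yaw)),0])
# grasp-to-plate: TCP 24 below plate mid along normal; place flat with 4 mm gap to stop
def P(s,h,tilt): # plate mid along deck s, height h above deck
    t=np.radians(tilt);n=np.sin(t)*X+np.array([0,0,np.cos(t)]);return F+X*s+np.array([0,0,h])-24*n,tool(yaw-90,n)
q,T=P(55+5,4,0)
u=np.array([0,0,1.])
plan([(p+70*N,R,0),(np.array([560,-130,170]),R@Rn.from_rotvec((Rn.from_matrix(R.T@T).as_rotvec())*.3).as_matrix(),0),(q+[0,0,100],T,0),(q+[0,0,8],T,0)])
E
```

```text
10.2833 [ 508.8 -266.8   55.1] [2.8 0.  8.1] 58.87064115817814
[ 506.85421901 -265.87703586   54.11484243]
[0.0, 0.0, 0.0, 0.0, -7.0, 0.01, 0] x 2
[2.9, -9.3, 10.2, 8.09, -1.47, -14.5, 0] x 5
[2.3, -7.2, 8.0, 6.2, 5.52, -11.48, 0] x 4
[2.3, -7.2, 8.0, 5.38, 4.24, -12.42, 0] x 4
[2.3, -7.3, 7.9, 4.27, 3.04, -13.16, 0] x 4
[0.0, 0.0, 0.0, 0.0, 9.2, 0.0, 0] x 3
-> [445.8 275.2  18. ]
```

arm_command([
  [0,0,0,0,-7,0.01,0],
  [0,0,0,0,-7,0.01,0],
  [0,0,0,0,-7,0.01,0],
])

```text
t: 10.53
eef_pos: [547.1, -287.8, 116.0]
eef_rot: [-0.039, 0.706, -0.604, -0.368]
ft_force: [1.5, -0.8, -0.5]
grip_width: 58.9
```

arm_command([
  [2.9,-9.3,10.2,8.09,-1.47,-14.5,0],
  [2.9,-9.3,10.2,8.09,-1.47,-14.5,0],
  [2.9,-9.3,10.2,8.09,-1.47,-14.5,0],
  [2.9,-9.3,10.2,8.09,-1.47,-14.5,0],
  [2.9,-9.3,10.2,8.09,-1.47,-14.5,0],
])

```text
t: 10.95
eef_pos: [562.1, -124.1, 173.3]
eef_rot: [-0.038, 0.72, -0.645, -0.253]
ft_force: [0.7, 0.3, -0.4]
grip_width: 58.7
```

arm_command([
  [2.3,-7.2,8.0,6.2,5.52,-11.48,0],
  [2.3,-7.2,8.0,6.2,5.52,-11.48,0],
  [2.3,-7.2,8.0,6.2,5.52,-11.48,0],
  [2.3,-7.2,8.0,6.2,5.52,-11.48,0],
  [2.3,-7.2,8.0,6.2,5.52,-11.48,0],
])

```text
t: 11.37
eef_pos: [521.1, 8.4, 149.9]
eef_rot: [-0.034, 0.722, -0.672, -0.163]
ft_force: [1.3, -0.1, -1.2]
grip_width: 58.9
```

arm_command([
  [2.3,-7.2,8.0,5.38,4.24,-12.42,0],
  [2.3,-7.2,8.0,5.38,4.24,-12.42,0],
  [2.3,-7.2,8.0,5.38,4.24,-12.42,0],
  [2.3,-7.2,8.0,5.38,4.24,-12.42,0],
  [2.3,-7.2,8.0,5.38,4.24,-12.42,0],
])

```text
t: 11.78
eef_pos: [483.4, 142.9, 129.5]
eef_rot: [-0.029, 0.718, -0.692, -0.07]
ft_force: [-0.3, -0.5, -2.1]
grip_width: 58.9
```

arm_command([
  [2.3,-7.3,7.9,4.27,3.04,-13.16,0],
  [2.3,-7.3,7.9,4.27,3.04,-13.16,0],
  [2.3,-7.3,7.9,4.27,3.04,-13.16,0],
  [2.3,-7.3,7.9,4.27,3.04,-13.16,0],
  [2.3,-7.3,7.9,4.27,3.04,-13.16,0],
])

```text
t: 12.2
eef_pos: [446.0, 277.9, 109.4]
eef_rot: [-0.024, 0.707, -0.706, 0.025]
ft_force: [-0.6, -1.0, -0.5]
grip_width: 58.5
```

```bash
python3 - <<'E'
from go import *
s=state();print(s['t'],s['eef_pos'].round(1),s['ft_force'].round(1),s['grip_width'])
p,d=grab_frame('scene');cv2.imwrite('pics/s5.png',cv2.resize(p[120:340,400:550],None,fx=2.7,fy=2.7)[...,::-1])
np.savez('pics/s5.npz',p=p,d=d)
E
```

```text
12.2 [446.  277.9 109.4] [-0.6 -1.  -0.5] 58.475658202887544
```

View pics/s5.png

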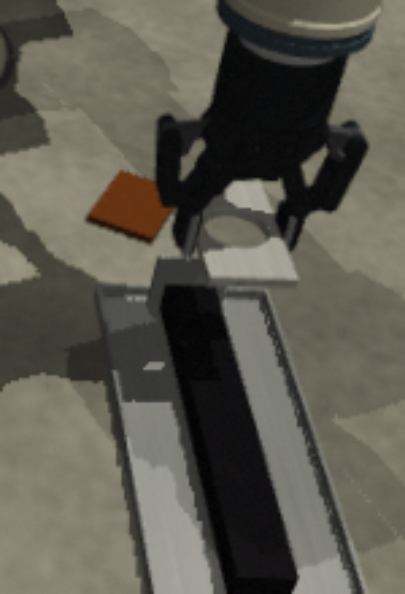

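Plate one hangs level in the gripper over the deck, clear of the stop. I'll measure it in the hand against the stop.

```bash
python3 - <<'E'
from go import *
f=np.load('pics/s5.npz');W=cloud('scene',f['d']);g=f['p'].max(2);s=state()
X,Y,Z=W[...,0],W[...,1],W[...,2]
m=(X>380)&(X<520)&(Y>225)&(Y<325)&(Z>115)&(Z<150)&(g>75)
c,n,P=plane(W[m]);print(len(P),c.round(1),n.round(3),rect(P[:,:2]),'max x',P[:,0].max())
print('bench/deck check deck z',np.nanmedian(Z[(X>500)&(X<640)&(abs(Y-278-(X-490)*.065)<12)]))
E
```

```text
609 [463.  284.  134.8] [ 0.011 -0.002  1.   ] [447.2 277.8 113.   59.7   3. ] max x 503.4855704574982
bench/deck check deck z 30.14199543103343
```

arm_command([
  [0,0,0,0,7.2,0,0],
  [0,0,0,0,7.2,0,0],
  [0,0,0,0,8.2,0,0],
  [0,0,0,0,8.2,0,0],
])

```text
t: 12.58
eef_pos: [445.7, 273.5, 25.5]
eef_rot: [0.024, -0.706, 0.707, -0.022]
ft_force: [-0.0, -0.2, -0.9]
grip_width: 59.1
```

arm_command([
  [0,0,0,0,0.6,0,0],
  [0,0,0,0,1.1,0,0],
  [0,0,0,0,1.1,0,0],
])

```text
t: 12.83
eef_pos: [446.4, 275.0, 16.5]
eef_rot: [-0.023, 0.707, -0.707, 0.023]
ft_force: [-0.4, 0.3, -1.4]
grip_width: 58.8
```

arm_command([
  [0,0,0,0,0.2,0,0],
  [0,0,0,0,0.3,0,0],
  [0,0,0,0,0.3,0,0],
])

```text
t: 13.08
eef_pos: [445.9, 275.1, 13.4]
eef_rot: [-0.024, 0.707, -0.707, 0.023]
ft_force: [-0.0, -0.5, -2.3]
grip_width: 59.0
```

arm_command([
  [0,0,0,0,0.1,0,0],
  [0,0,0,0,0.2,0,0],
  [0,0,0,0,0.2,0,0],
])

```text
t: 13.33
eef_pos: [445.9, 275.1, 11.9]
eef_rot: [-0.023, 0.707, -0.707, 0.024]
ft_force: [-2.5, -1.3, 17.1]
grip_width: 58.4
```

arm_command([
  [0,0,0,0.2,0,0,0],
  [0,0,0,0.4,0,0,0],
  [0,0,0,0.4,0,0,0],
])

```text
t: 13.58
eef_pos: [443.1, 275.3, 11.9]
eef_rot: [-0.023, 0.707, -0.706, 0.024]
ft_force: [3.0, -0.3, 10.5]
grip_width: 58.9
```

Touching the deck. Now edging toward the stop until the force shows contact.

arm_command([
  [0,0,0,0.1,-0.05,0,0],
  [0,0,0,0.2,-0.05,0,0],
  [0,0,0,0.2,-0.05,0,0],
])

```text
t: 13.83
eef_pos: [441.2, 275.0, 12.0]
eef_rot: [-0.023, 0.707, -0.706, 0.024]
ft_force: [6.9, -1.6, 1.8]
grip_width: 59.2
```

arm_command([
  [0,0,0,0.1,0,0,0],
  [0,0,0,0.15,0,0,0],
  [0,0,0,0.15,0,0,0],
])

```text
t: 14.08
eef_pos: [441.2, 275.1, 12.2]
eef_rot: [-0.022, 0.707, -0.706, 0.025]
ft_force: [15.6, -4.5, -1.0]
grip_width: 59.0
```

arm_command([
  [0,0,0,-0.1,0,0,0],
  [0,0,0,-0.1,0,0,1],
  [0,0,0,-0.1,0,0,1],
  [0,0,0,-0.1,0,0,1],
  [0,0,0,-0.1,0,0,1],
])

```text
t: 14.5
eef_pos: [438.8, 274.5, 11.5]
eef_rot: [0.024, -0.707, 0.707, -0.023]
ft_force: [0.2, -0.6, 1.1]
grip_width: 84.9
```

```bash
cat >> go.py <<'E'
yaw=3.72;F=np.array([386,271.3,30.]);X=np.array([np.cos(np.radians(yaw)),np.sin(np.radians(yaw)),0])
def P(s,h,tilt,off=22): # plate mid at s along deck, height h above deck -> TCP pose
    t=np.radians(tilt);n=np.sin(t)*X+np.array([0,0,np.cos(t)]);return F+X*s+np.array([0,0,h])-off*n,tool(yaw-90,n)
T=tool(-118.2,N)
def G(c): return np.array(c)-26*N
E
python3 - <<'E'
from go import *
s=state();print(s['t'],s['eef_pos'].round(1),s['ft_force'].round(1),s['grip_width'])
p,R=load();p=p+np.array([0,0,-5.5])+R@[6.5-1,0,0];p[2]=12.5
np.savez('cmd.npz',p=p,R=R)
g=G((577,-171,76.3))
plan([(p+[0,0,110],R,1),((500,60,170),R,1),(g+130*N,T,1),(g+40*N,T,1),(g,T,1)])
E
```

```text
14.5 [438.8 274.5  11.5] [ 0.2 -0.6  1.1] 84.92772150583639
[0.0, 0.0, 0.0, 0.01, -11.0, 0.0, 1] x 3
[0.0, 0.0, 0.0, -2.27, -2.38, 10.91, 1] x 3
[0.0, 0.0, 0.0, -2.27, -2.38, 10.92, 1] x 3
[-4.9, 15.5, -17.1, -5.61, 0.43, 13.37, 1] x 4
[-5.0, 15.5, -17.0, -8.64, -2.81, 11.3, 1] x 4
[0.0, 0.0, 0.0, 0.0, 9.0, 0.01, 1] x 3
[0.0, 0.0, 0.0, 0.0, 4.0, 0.0, 1] x 2
-> [ 563.9 -163.9   55. ]
```

arm_command([
  [0,0,0,0,-11,0,1],
  [0,0,0,0,-11,0,1],
  [0,0,0,0,-11,0,1],
  [0,0,0,0,-11,0,1],
])

```text
t: 14.83
eef_pos: [441.3, 275.7, 126.4]
eef_rot: [-0.022, 0.708, -0.706, 0.026]
ft_force: [2.2, 0.4, 0.8]
grip_width: 85.1
```

arm_command([
  [0,0,0,-2.27,-2.38,10.91,1],
  [0,0,0,-2.27,-2.38,10.91,1],
  [0,0,0,-2.27,-2.38,10.91,1],
])

```text
t: 15.08
eef_pos: [469.1, 165.4, 145.7]
eef_rot: [0.024, -0.707, 0.707, -0.024]
ft_force: [1.2, 0.6, -0.9]
grip_width: 85.5
```

arm_command([
  [0,0,0,-2.27,-2.38,10.92,1],
  [0,0,0,-2.27,-2.38,10.92,1],
  [0,0,0,-2.27,-2.38,10.92,1],
])

```text
t: 15.33
eef_pos: [499.4, 57.1, 169.5]
eef_rot: [0.023, -0.707, 0.707, -0.023]
ft_force: [0.5, 1.6, 1.2]
grip_width: 84.8
```

```bash
python3 - <<'E'
from go import *
p,d=grab_frame('scene');cv2.imwrite('pics/s6.png',cv2.resize(p[190:350,420:550],None,fx=3.5,fy=3.5)[...,::-1])
W=cloud('scene',d);g=p.max(2);x,Y,Z=W[...,0],W[...,1],W[...,2]
m=(x>380)&(x<520)&(Y>225)&(Y<325)&(Z>34)&(Z<43)&(g>90);P=W[m];print(rect(P[:,:2]),np.median(P[:,2]),len(P))
E
```

```text
[440.7 274.8 114.7  61.8   2.8] 37.88497304005996 864
```

View pics/s6.png

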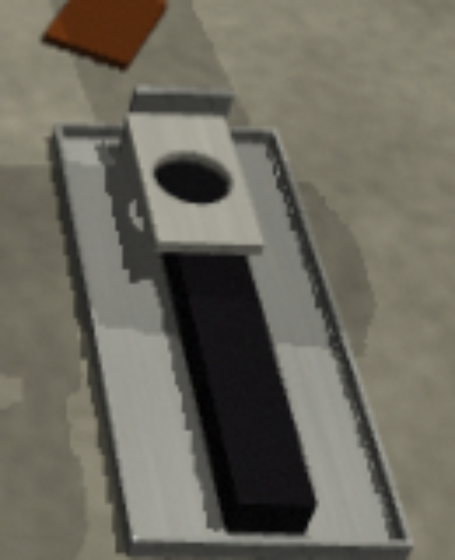

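Plate one is flat, against the stop (crop 180,105) and centred on the deck. On to plate two.

arm_command([
  [-4.9,15.5,-17.1,-5.61,0.43,13.37,1],
  [-4.9,15.5,-17.1,-5.61,0.43,13.37,1],
  [-4.9,15.5,-17.1,-5.61,0.43,13.37,1],
  [-4.9,15.5,-17.1,-5.61,0.43,13.37,1],
  [-4.9,15.5,-17.1,-5.61,0.43,13.37,1],
])

```text
t: 15.8
eef_pos: [566.0, -74.5, 162.8]
eef_rot: [-0.033, 0.721, -0.668, -0.181]
ft_force: [-1.4, 0.5, -0.2]
grip_width: 85.0
```

arm_command([
  [-5,15.5,-17,-8.64,-2.81,11.3,1],
  [-5,15.5,-17,-8.64,-2.81,11.3,1],
  [-5,15.5,-17,-8.64,-2.81,11.3,1],
  [-5,15.5,-17,-8.64,-2.81,11.3,1],
  [-5,15.5,-17,-8.64,-2.81,11.3,1],
])

```text
t: 16.22
eef_pos: [629.3, -204.4, 156.4]
eef_rot: [-0.041, 0.706, -0.6, -0.375]
ft_force: [-0.5, 0.2, -1.1]
grip_width: 85.3
```

arm_command([
  [0,0,0,0,9,0.01,1],
  [0,0,0,0,9,0.01,1],
  [0,0,0,0,9,0.01,1],
  [0,0,0,0,9,0.01,1],
  [0,0,0,0,9,0.01,1],
])

```text
t: 16.63
eef_pos: [583.6, -174.7, 87.3]
eef_rot: [-0.042, 0.706, -0.602, -0.371]
ft_force: [0.0, -0.0, 1.5]
grip_width: 85.3
```

arm_command([
  [0,0,0,0,2,0,1],
  [0,0,0,0,4,0,1],
  [0,0,0,0,4,0,1],
])

```text
t: 16.88
eef_pos: [562.3, -163.4, 53.3]
eef_rot: [-0.043, 0.706, -0.601, -0.371]
ft_force: [-0.2, 0.4, 0.0]
grip_width: 85.2
```

arm_command([
  [0,0,0,0,0,0,0],
  [0,0,0,0,0,0,0],
  [0,0,0,0,0,0,0],
  [0,0,0,0,0,0,0],
  [0,0,0,0,0,0,0],
])

```text
t: 17.3
eef_pos: [564.9, -164.9, 55.7]
eef_rot: [-0.041, 0.707, -0.602, -0.37]
ft_force: [2.9, -0.9, 5.9]
grip_width: 58.7
```

```bash
python3 - <<'E'
from go import *
s=state();print(s['t'],s['eef_pos'].round(1),s['ft_force'].round(1),s['grip_width'])
p,R=load()
a=math.degrees(math.asin(8/73.3)) # plate two geometry
t=math.radians(a);L=110-36.7
far=110+L*math.cos(t);mid=(far-55*math.cos(t)+4*math.sin(t),55*math.sin(t)+4*math.cos(t));print(a,far,mid)
q,S=P(mid[0]+1,mid[1],a,22)
R2=R@Rn.from_rotvec((Rn.from_matrix(R.T@S).as_rotvec())*.4).as_matrix()
plan([(p+80*N,R,0),((590,10,170),R2,0),(q+[0,0,90],S,0),(q+[0,0,12],S,0)])
E
```

```text
17.3 [ 564.9 -164.9   55.7] [ 2.9 -0.9  5.9] 58.68253041299096
6.26577260496819 182.86213008140786 (128.6272439357403, 9.978833838003158)
[0.0, 0.0, 0.0, 0.0, -8.0, 0.0, 0] x 3
[2.3, -6.0, 5.6, 5.73, 1.01, -8.28, 0] x 3
[2.3, -6.1, 5.6, 4.88, 0.15, -8.87, 0] x 3
[3.4, -9.1, 8.4, 5.3, 6.15, -11.84, 0] x 4
[3.5, -9.0, 8.4, 4.12, 4.71, -12.92, 0] x 4
[0.0, 0.0, 0.0, -0.85, 7.75, 0.0, 0] x 2
-> [513.  279.6  30.1]
```

arm_command([
  [0,0,0,0,-8,0,0],
  [0,0,0,0,-8,0,0],
  [0,0,0,0,-8,0,0],
])

```text
t: 17.55
eef_pos: [609.0, -188.9, 126.3]
eef_rot: [-0.038, 0.707, -0.603, -0.367]
ft_force: [1.9, -1.3, -1.5]
grip_width: 58.8
```

arm_command([
  [2.3,-6,5.6,5.73,1.01,-8.28,0],
  [2.3,-6,5.6,5.73,1.01,-8.28,0],
  [2.3,-6,5.6,5.73,1.01,-8.28,0],
  [2.3,-6,5.6,5.73,1.01,-8.28,0],
])

```text
t: 17.88
eef_pos: [597.4, -84.2, 147.3]
eef_rot: [-0.047, 0.714, -0.63, -0.3]
ft_force: [-0.2, -0.1, -1.6]
grip_width: 59.3
```

arm_command([
  [2.3,-6.1,5.6,4.88,0.15,-8.87,0],
  [2.3,-6.1,5.6,4.88,0.15,-8.87,0],
  [2.3,-6.1,5.6,4.88,0.15,-8.87,0],
  [2.3,-6.1,5.6,4.88,0.15,-8.87,0],
])

```text
t: 18.22
eef_pos: [590.0, 13.4, 171.6]
eef_rot: [-0.051, 0.718, -0.655, -0.23]
ft_force: [0.3, -0.3, -0.7]
grip_width: 58.9
```

arm_command([
  [3.4,-9.1,8.4,5.3,6.15,-11.84,0],
  [3.4,-9.1,8.4,5.3,6.15,-11.84,0],
  [3.4,-9.1,8.4,5.3,6.15,-11.84,0],
  [3.4,-9.1,8.4,5.3,6.15,-11.84,0],
  [3.4,-9.1,8.4,5.3,6.15,-11.84,0],
])

```text
t: 18.63
eef_pos: [549.6, 147.8, 138.1]
eef_rot: [-0.058, 0.716, -0.685, -0.124]
ft_force: [0.3, 0.1, -0.1]
grip_width: 58.3
```

arm_command([
  [3.5,-9,8.4,4.12,4.71,-12.92,0],
  [3.5,-9,8.4,4.12,4.71,-12.92,0],
  [3.5,-9,8.4,4.12,4.71,-12.92,0],
  [3.5,-9,8.4,4.12,4.71,-12.92,0],
  [3.5,-9,8.4,4.12,4.71,-12.92,0],
])

```text
t: 19.05
eef_pos: [511.5, 282.4, 107.0]
eef_rot: [0.063, -0.704, 0.707, 0.015]
ft_force: [-0.9, -0.2, -1.4]
grip_width: 58.9
```

```bash
cat >> h.py <<'E'
def held(zlo,zhi,x0,x1):
    p,d=grab_frame('scene');W=cloud('scene',d);g=p.max(2);s=state()
    x,y,Z=W[...,0],W[...,1],W[...,2];m=(x>x0)&(x<x1)&(y>225)&(y<345)&(Z>zlo)&(Z<zhi)&(g>75)
    c,n,Q=plane(W[m]);print(s['t'],'tcp',s['eef_pos'].round(1),s['ft_force'].round(1),s['grip_width'].round(1))
    r=rect(Q[:,:2]);z=c[2]-((r[:2]-c[:2])@n[:2])/n[2];print('plane n',n.round(3),'tilt',np.degrees(np.arccos(n[2])).round(1),'rect',r,'z at centre',round(z,1),len(Q));return p
E
python3 - <<'E'
from go import *
held(115,165,420,620)
E
```

```text
Traceback (most recent call last):
  File "h.py", line 33, in held
    c,n,Q=plane(W[m]);print(s['t'],'tcp',s['eef_pos'].round(1),s['ft_force'].round(1),s['grip_width'].round(1))
                                                                                      ^^^^^^^^^^^^^^^^^^^^^
AttributeError: 'float' object has no attribute 'round'
```

```bash
sed -i "s/,s\['grip_width'\].round(1))/,round(s['grip_width'],1))/" h.py; python3 - <<'E'
from go import *
held(115,165,420,620)
E
```

```text
19.15 tcp [513.  279.4 107.5] [-0.3  0.1 -1.2] 58.7
plane n [0.106 0.011 0.994] tilt 6.1 rect [515.9 273.2 111.6  74.    5.1] z at centre 131.8 515
```

arm_command([
  [0,0,0,-0.85,7.75,0,0],
  [0,0,0,-0.85,7.75,0,0],
  [0,0,0,-0.85,7.75,0,0],
  [0,0,0,-0.85,7.75,0,0],
])

```text
t: 19.48
eef_pos: [512.1, 277.7, 28.8]
eef_rot: [0.062, -0.704, 0.707, 0.018]
ft_force: [-0.9, 0.4, 0.3]
grip_width: 58.9
```

arm_command([
  [0,0,0,-0.04,0.4,0,0],
  [0,0,0,-0.08,0.8,0,0],
  [0,0,0,-0.08,0.8,0,0],
])

```text
t: 19.73
eef_pos: [512.7, 279.3, 22.2]
eef_rot: [0.061, -0.705, 0.707, 0.015]
ft_force: [-0.2, -0.2, -1.8]
grip_width: 58.9
```

arm_command([
  [0,0,0,-0.01,0.1,0,0],
  [0,0,0,-0.02,0.2,0,0],
  [0,0,0,-0.02,0.2,0,0],
])

```text
t: 19.98
eef_pos: [512.0, 279.4, 19.5]
eef_rot: [0.062, -0.704, 0.707, 0.016]
ft_force: [-0.2, -0.2, -0.8]
grip_width: 58.8
```

arm_command([
  [0,0,0,-0.01,0.1,0,0],
  [0,0,0,-0.01,0.1,0,0],
  [0,0,0,-0.01,0.1,0,0],
])

```text
t: 20.23
eef_pos: [512.0, 279.5, 18.8]
eef_rot: [0.062, -0.704, 0.707, 0.016]
ft_force: [-0.4, -1.1, 9.0]
grip_width: 58.9
```

arm_command([
  [0,0,0,-0.01,0.1,0,0],
  [0,0,0,-0.01,0.1,0,0],
  [0,0,0,-0.01,0.1,0,0],
])

```text
t: 20.48
eef_pos: [512.1, 279.5, 18.6]
eef_rot: [0.061, -0.705, 0.707, 0.015]
ft_force: [-5.2, -1.8, 24.3]
grip_width: 58.6
```

arm_command([
  [0,0,0,0.01,-0.1,0,0],
  [0,0,0,0.01,-0.1,0,1],
  [0,0,0,0.01,-0.1,0,1],
  [0,0,0,0.01,-0.1,0,1],
  [0,0,0,0.01,-0.1,0,1],
])

```text
t: 20.9
eef_pos: [511.8, 279.3, 18.0]
eef_rot: [0.062, -0.704, 0.707, 0.016]
ft_force: [0.6, 0.2, 0.1]
grip_width: 85.3
```

```bash
python3 - <<'E'
from go import *
s=state();print(s['t'],s['eef_pos'].round(1),s['ft_force'].round(1),s['grip_width'])
p,R=load();p=p+R@np.array([-.8-.2-.1-.1+.1,8+2+1+1-1,0]);print(p)
np.savez('cmd.npz',p=p,R=R)
g=G((466.5,-374,76.4));n=-R[:,1]
plan([(p+100*n,R,1),((540,60,190),tool(-92),1),((540,-180,190),tool(-105),1),(g+140*N,T,1),(g+40*N,T,1),(g,T,1)])
E
```

```text
20.9 [511.8 279.3  18. ] [0.6 0.2 0.1] 85.30693457160783
[512.83903674 279.54409954  19.07464808]
[0.0, 0.0, 0.0, 0.0, -10.0, 0.0, 1] x 3
[-0.2, 2.8, 3.1, 0.29, -3.56, 11.04, 1] x 3
[-0.1, 2.9, 3.2, -0.44, -3.6, 11.03, 1] x 3
[0.0, 6.5, 0.0, -0.43, 0.0, 11.99, 1] x 4
[0.0, 6.5, 0.0, -1.78, 0.0, 11.87, 1] x 4
[-2.1, 6.4, -17.5, -2.15, 1.02, 11.08, 1] x 3
[-2.0, 6.4, -17.5, -3.51, -0.25, 10.77, 1] x 3
[0.0, 0.0, 0.0, 0.0, 10.0, -0.01, 1] x 3
[0.0, 0.0, 0.0, -0.01, 4.0, 0.0, 1] x 2
-> [ 453.4 -366.9   55.1]
```

arm_command([
  [0,0,0,0,-10,0,1],
  [0,0,0,0,-10,0,1],
  [0,0,0,0,-10,0,1],
  [0,0,0,0,-10,0,1],
])

```text
t: 21.23
eef_pos: [525.3, 280.9, 121.8]
eef_rot: [0.059, -0.705, 0.706, 0.014]
ft_force: [0.3, 1.1, -0.2]
grip_width: 85.0
```

arm_command([
  [-0.2,2.8,3.1,0.29,-3.56,11.04,1],
  [-0.2,2.8,3.1,0.29,-3.56,11.04,1],
  [-0.2,2.8,3.1,0.29,-3.56,11.04,1],
  [-0.2,2.8,3.1,0.29,-3.56,11.04,1],
])

```text
t: 21.57
eef_pos: [531.6, 165.6, 154.6]
eef_rot: [0.024, -0.706, 0.708, 0.015]
ft_force: [1.3, -0.2, 1.6]
grip_width: 85.4
```

arm_command([
  [-0.1,2.9,3.2,-0.44,-3.6,11.03,1],
  [-0.1,2.9,3.2,-0.44,-3.6,11.03,1],
  [-0.1,2.9,3.2,-0.44,-3.6,11.03,1],
  [-0.1,2.9,3.2,-0.44,-3.6,11.03,1],
])

```text
t: 21.9
eef_pos: [540.1, 55.4, 190.4]
eef_rot: [-0.014, -0.706, 0.708, 0.012]
ft_force: [1.1, -0.3, 1.1]
grip_width: 85.1
```

```bash
python3 - <<'E'
from go import *
p=held(33,58,470,600);cv2.imwrite('pics/s7.png',cv2.resize(p[190:350,420:550],None,fx=3.5,fy=3.5)[...,::-1])
E
```

```text
21.95 tcp [539.6  57.5 189.5] [-0.7  1.2 -0.4] 85.4
plane n [0.105 0.005 0.994] tilt 6.0 rect [519.7 279.4 101.3  61.9   3.2] z at centre 42.8 863
```

View pics/s7.png

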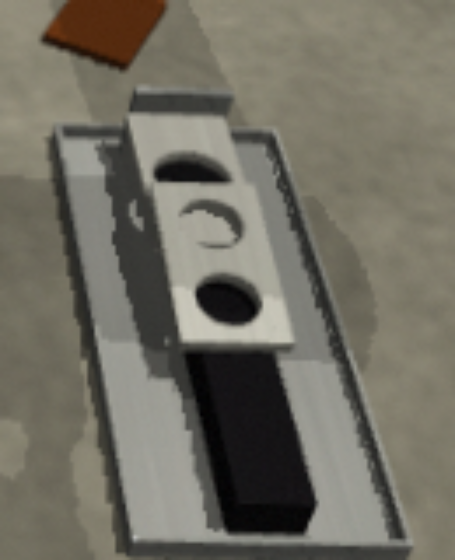

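Plate two rests on plate one, centred, with a tilt of about 6° and the planned overlap. Now plate three.

arm_command([
  [0,6.5,0,-0.43,0,11.99,1],
  [0,6.5,0,-0.43,0,11.99,1],
  [0,6.5,0,-0.43,0,11.99,1],
  [0,6.5,0,-0.43,0,11.99,1],
])

```text
t: 22.28
eef_pos: [539.3, -64.5, 188.3]
eef_rot: [-0.053, -0.705, 0.706, 0.053]
ft_force: [0.7, 0.7, 0.4]
grip_width: 85.3
```

arm_command([
  [0,6.5,0,-1.78,0,11.87,1],
  [0,6.5,0,-1.78,0,11.87,1],
  [0,6.5,0,-1.78,0,11.87,1],
  [0,6.5,0,-1.78,0,11.87,1],
])

```text
t: 22.62
eef_pos: [539.7, -184.9, 188.3]
eef_rot: [-0.093, -0.7, 0.701, 0.093]
ft_force: [-0.8, -0.7, -0.8]
grip_width: 85.3
```

arm_command([
  [-2.1,6.4,-17.5,-2.15,1.02,11.08,1],
  [-2.1,6.4,-17.5,-2.15,1.02,11.08,1],
  [-2.1,6.4,-17.5,-2.15,1.02,11.08,1],
  [-2.1,6.4,-17.5,-2.15,1.02,11.08,1],
])

```text
t: 22.95
eef_pos: [531.6, -297.4, 175.5]
eef_rot: [0.025, 0.713, -0.659, -0.239]
ft_force: [-1.2, 0.3, -1.5]
grip_width: 85.3
```

arm_command([
  [-2,6.4,-17.5,-3.51,-0.25,10.77,1],
  [-2,6.4,-17.5,-3.51,-0.25,10.77,1],
  [-2,6.4,-17.5,-3.51,-0.25,10.77,1],
  [-2,6.4,-17.5,-3.51,-0.25,10.77,1],
])

```text
t: 23.28
eef_pos: [522.5, -409.9, 160.9]
eef_rot: [-0.045, 0.706, -0.598, -0.377]
ft_force: [-1.0, 1.2, -3.3]
grip_width: 85.6
```

arm_command([
  [0,0,0,0,10,-0.01,1],
  [0,0,0,0,10,-0.01,1],
  [0,0,0,0,10,-0.01,1],
  [0,0,0,0,10,-0.01,1],
  [0,0,0,0,10,-0.01,1],
])

```text
t: 23.7
eef_pos: [473.2, -377.1, 86.4]
eef_rot: [-0.044, 0.706, -0.601, -0.371]
ft_force: [0.4, 0.0, -0.1]
grip_width: 85.4
```

arm_command([
  [0,0,0,0,2,0,1],
  [0,0,0,0,4,0,1],
  [0,0,0,0,4,0,1],
])

```text
t: 23.95
eef_pos: [452.2, -366.1, 53.1]
eef_rot: [-0.044, 0.706, -0.601, -0.372]
ft_force: [-0.7, -0.5, -0.5]
grip_width: 85.6
```

arm_command([
  [0,0,0,0,0,0,0],
  [0,0,0,0,0,0,0],
  [0,0,0,0,0,0,0],
  [0,0,0,0,0,0,0],
  [0,0,0,0,0,0,0],
])

```text
t: 24.37
eef_pos: [454.4, -368.1, 55.8]
eef_rot: [-0.042, 0.706, -0.602, -0.37]
ft_force: [3.5, -0.3, 5.5]
grip_width: 58.9
```

```bash
python3 - <<'E'
from go import *
s=state();print(s['t'],s['eef_pos'].round(1),s['ft_force'].round(1),s['grip_width'])
p,R=load()
a=math.degrees(math.asin(7.95/73.3));t=math.radians(a)
far=182.9+.9+73.3*math.cos(t);mid=(far-55*math.cos(t)+4*math.sin(t),55*math.sin(t)+4*math.cos(t));print(a,far,mid)
q,S=P(mid[0]+0.5,mid[1],a,22)
mix=lambda f:R@Rn.from_rotvec((Rn.from_matrix(R.T@S).as_rotvec())*f).as_matrix()
plan([(p+90*N,R,0),((570,-200,200),mix(.3),0),((590,50,180),mix(.6),0),(q+[0,0,90],S,0),(q+[0,0,10],S,0)])
E
```

```text
24.3667 [ 454.4 -368.1   55.8] [ 3.5 -0.3  5.5] 58.88324347942327
6.226456141379059 256.6676025404981 (202.42588167109298, 9.941615418308217)
[0.0, 0.0, 0.0, 0.01, -9.0, 0.01, 0] x 3
[1.7, -4.5, 4.2, 3.19, -2.1, -10.12, 0] x 3
[1.7, -4.6, 4.2, 2.22, -2.61, -10.27, 0] x 3
[1.7, -4.5, 4.2, 2.12, 2.6, -12.12, 0] x 4
[1.8, -4.5, 4.3, 1.33, 2.12, -12.33, 0] x 4
[2.3, -6.1, 5.6, 0.72, 4.41, -11.41, 0] x 4
[2.3, -6.0, 5.7, -0.1, 3.92, -11.61, 0] x 4
[0.0, 0.0, 0.0, -0.86, 7.96, -0.01, 0] x 3
-> [586.1 284.3  28. ]
```

arm_command([
  [0,0,0,0,-9,0,0],
  [0,0,0,0,-9,0,0],
  [0,0,0,0,-9,0,0],
  [0,0,0,0,-9,0,0],
])

```text
t: 24.7
eef_pos: [501.1, -393.4, 131.0]
eef_rot: [-0.04, 0.706, -0.604, -0.369]
ft_force: [0.2, -0.4, -3.2]
grip_width: 58.8
```

arm_command([
  [1.7,-4.5,4.2,3.19,-2.1,-10.12,0],
  [1.7,-4.5,4.2,3.19,-2.1,-10.12,0],
  [1.7,-4.5,4.2,3.19,-2.1,-10.12,0],
  [1.7,-4.5,4.2,3.19,-2.1,-10.12,0],
])

```text
t: 25.03
eef_pos: [535.5, -291.4, 165.1]
eef_rot: [-0.047, 0.712, -0.624, -0.318]
ft_force: [-0.1, -0.3, -1.2]
grip_width: 59.1
```

arm_command([
  [1.7,-4.6,4.2,2.22,-2.61,-10.27,0],
  [1.7,-4.6,4.2,2.22,-2.61,-10.27,0],
  [1.7,-4.6,4.2,2.22,-2.61,-10.27,0],
  [1.7,-4.6,4.2,2.22,-2.61,-10.27,0],
])

```text
t: 25.37
eef_pos: [570.8, -195.8, 200.7]
eef_rot: [-0.05, 0.717, -0.643, -0.266]
ft_force: [-0.1, -1.0, -0.9]
grip_width: 58.6
```

arm_command([
  [1.7,-4.5,4.2,2.12,2.6,-12.12,0],
  [1.7,-4.5,4.2,2.12,2.6,-12.12,0],
  [1.7,-4.5,4.2,2.12,2.6,-12.12,0],
  [1.7,-4.5,4.2,2.12,2.6,-12.12,0],
  [1.7,-4.5,4.2,2.12,2.6,-12.12,0],
])

```text
t: 25.78
eef_pos: [578.7, -73.3, 188.5]
eef_rot: [-0.054, 0.718, -0.66, -0.214]
ft_force: [0.1, -0.7, -0.7]
grip_width: 59.0
```

arm_command([
  [1.8,-4.5,4.3,1.33,2.12,-12.33,0],
  [1.8,-4.5,4.3,1.33,2.12,-12.33,0],
  [1.8,-4.5,4.3,1.33,2.12,-12.33,0],
  [1.8,-4.5,4.3,1.33,2.12,-12.33,0],
  [1.8,-4.5,4.3,1.33,2.12,-12.33,0],
])

```text
t: 26.2
eef_pos: [588.9, 50.6, 178.5]
eef_rot: [-0.056, 0.717, -0.676, -0.16]
ft_force: [-0.5, -1.5, -1.7]
grip_width: 58.8
```

arm_command([
  [2.3,-6.1,5.6,0.72,4.41,-11.41,0],
  [2.3,-6.1,5.6,0.72,4.41,-11.41,0],
  [2.3,-6.1,5.6,0.72,4.41,-11.41,0],
  [2.3,-6.1,5.6,0.72,4.41,-11.41,0],
  [2.3,-6.1,5.6,0.72,4.41,-11.41,0],
])

```text
t: 26.62
eef_pos: [586.9, 166.8, 142.2]
eef_rot: [-0.06, 0.712, -0.694, -0.088]
ft_force: [-0.4, -0.5, -2.6]
grip_width: 58.5
```

arm_command([
  [2.3,-6,5.7,-0.1,3.92,-11.61,0],
  [2.3,-6,5.7,-0.1,3.92,-11.61,0],
  [2.3,-6,5.7,-0.1,3.92,-11.61,0],
  [2.3,-6,5.7,-0.1,3.92,-11.61,0],
  [2.3,-6,5.7,-0.1,3.92,-11.61,0],
])

```text
t: 27.03
eef_pos: [585.5, 283.6, 106.5]
eef_rot: [0.062, -0.704, 0.708, 0.015]
ft_force: [0.5, -1.1, -0.9]
grip_width: 58.6
```

```bash
python3 - <<'E'
from go import *
held(115,165,500,690)
E
```

```text
27.0833 tcp [585.9 282.6 106.9] [ 0.2 -0.3 -1. ] 58.9
plane n [0.105 0.005 0.994] tilt 6.0 rect [589.7 290.8 108.7  72.4   1.9] z at centre 130.8 870
```

arm_command([
  [0,0,0,-0.86,7.96,0,0],
  [0,0,0,-0.86,7.96,0,0],
  [0,0,0,-0.86,7.96,0,0],
  [0,0,0,-0.86,7.96,0,0],
])

```text
t: 27.42
eef_pos: [584.9, 281.7, 26.5]
eef_rot: [0.062, -0.704, 0.708, 0.017]
ft_force: [0.0, -0.5, -0.6]
grip_width: 58.9
```

arm_command([
  [0,0,0,-0.03,0.3,0,0],
  [0,0,0,-0.07,0.7,0,0],
  [0,0,0,-0.07,0.7,0,0],
])

```text
t: 27.67
eef_pos: [586.1, 284.0, 21.4]
eef_rot: [0.06, -0.704, 0.707, 0.014]
ft_force: [0.1, 0.0, -1.7]
grip_width: 58.7
```

arm_command([
  [0,0,0,-0.01,0.1,0,0],
  [0,0,0,-0.02,0.2,0,0],
  [0,0,0,-0.02,0.2,0,0],
])

```text
t: 27.92
eef_pos: [585.5, 284.3, 18.7]
eef_rot: [0.061, -0.704, 0.707, 0.014]
ft_force: [-0.1, -0.4, 4.1]
grip_width: 58.8
```

arm_command([
  [0,0,0,-0.01,0.1,0,0],
  [0,0,0,-0.01,0.1,0,0],
  [0,0,0,-0.01,0.1,0,0],
])

```text
t: 28.17
eef_pos: [585.6, 284.3, 18.6]
eef_rot: [0.061, -0.704, 0.707, 0.014]
ft_force: [-3.1, -1.1, 17.1]
grip_width: 58.3
```

arm_command([
  [0,0,0,0,-0.05,0,0],
  [0,0,0,0,-0.05,0,1],
  [0,0,0,0,-0.05,0,1],
  [0,0,0,0,-0.05,0,1],
  [0,0,0,0,-0.05,0,1],
])

```text
t: 28.58
eef_pos: [585.1, 284.2, 17.5]
eef_rot: [0.061, -0.704, 0.707, 0.015]
ft_force: [0.0, -0.0, -0.6]
grip_width: 85.5
```

arm_command([
  [0,0,0,0,-4,0,1],
  [0,0,0,0,-8,0,1],
  [0,0,0,0,-12,0,1],
  [0,0,0,0,-12,0,1],
])

```text
t: 28.92
eef_pos: [602.0, 286.4, 144.7]
eef_rot: [0.058, -0.706, 0.706, 0.011]
ft_force: [1.7, 0.2, 1.3]
grip_width: 85.4
```

arm_command([
  [0,0,0,0,-4,12,1],
  [0,0,0,0,-4,12,1],
  [0,0,0,0,-4,12,1],
  [0,0,0,0,-4,12,1],
])

```text
t: 29.25
eef_pos: [611.8, 159.9, 179.1]
eef_rot: [0.059, -0.704, 0.708, 0.015]
ft_force: [1.0, 0.5, 0.7]
grip_width: 85.1
```

arm_command([
  [0,0,0,0,0,14,1],
  [0,0,0,0,0,14,1],
  [0,0,0,0,0,14,1],
  [0,0,0,0,0,14,1],
  [0,0,0,0,0,14,1],
])

```text
t: 29.67
eef_pos: [619.6, 22.2, 176.7]
eef_rot: [0.06, -0.704, 0.707, 0.016]
ft_force: [0.0, 0.5, 0.9]
grip_width: 85.3
```

```bash
python3 - <<'E'
from go import *
p=held(33,58,535,680);cv2.imwrite('pics/s8.png',cv2.resize(p[100:420,200:560],None,fx=2.2,fy=1.87)[:600,:800,::-1].copy())
p,d=grab_frame('top')
for q in("jar","slide_box","beaker"):
    r=cut_out(q,'top');W=cloud('top',d)
    for k in r[:1]: P=W[k['mask']];print(q,np.nanmedian(P,0).round(1),k['conf'])
x,y,Z=np.moveaxis(W,2,0);m=(x>370)&(x<680)&(y>220)&(y<340)&(Z>33)&(Z<57)&(p.max(2)>95);P=W[m];print('fan top',rect(P[:,:2]))
for lo,hi in((392,455),(470,530),(545,640)):
    Q=P[(P[:,0]>lo)&(P[:,0]<hi)];print(lo,plane(Q)[1].round(3),[np.median([f(Q[abs(Q[:,0]-t)<5,1]) for t in range(lo+8,hi-5,8)]).round(1) for f in(np.min,np.max)],'centreline',round(271.3+((lo+hi)/2-386)*.065,1))
E
```

```text
29.7167 tcp [619.4  24.3 176.7] [ 0.   0.5 -0.2] 85.2
plane n [0.109 0.006 0.994] tilt 6.3 rect [589.4 283.6 110.6  62.4   3.3] z at centre 43.4 1275
slide_box [ 344.4 -135.9   31.4] 0.91
fan top [510.7 277.9 262.4  62.8   3.9]
392 [0.008 0.011 1.   ] [np.float64(241.4), np.float64(301.9)] centreline 273.7
470 [0.066 0.007 0.998] [np.float64(247.4), np.float64(307.5)] centreline 278.7
545 [0.112 0.012 0.994] [np.float64(254.0), np.float64(313.9)] centreline 284.7
```

View pics/s8.png

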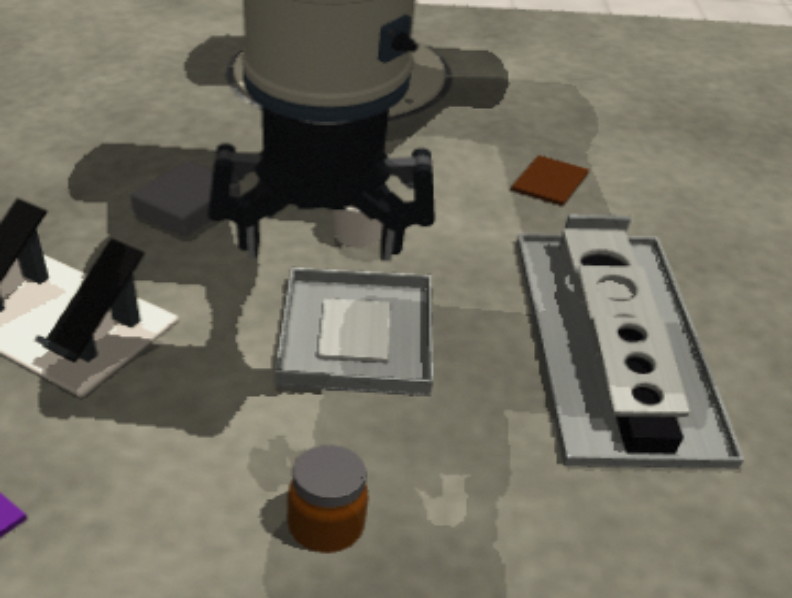

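The picture shows the fan in order: the one-hole plate at the stop (600,250), the two-hole plate, then the three-hole plate down to (650,410), centred on the deck. The blank lies flat in the dish (355,330). The jar is where it was, the beaker is half hidden by the hand, and the gripper is clear of everything. Handing in.

```bash
python3 -c "
from bench import *
print(close_job())"
```

```text
the job is handed in; nothing more can be done
None
```

The job is done and handed in after about 30 s of the 72 s. The blank lies flat in the steel dish, and the three plates lie along the deck as an overlapping fan.

**Last checks:**
- **Plate one:** it lies flat on the deck, was pushed against the end stop until the wrist felt about 15 N, and sits on the centre line to about 1–2 mm.
- **Plates two and three:** each has its far end on the deck and its near end on the plate before. Both tilt about 6° and overlap by about 35–36 mm.
- **Alignment:** from the top camera the fan lies at about 3.9°, against 3.7° for the deck.
- **Forces:** the highest wrist force reported was 44 N, when I lowered the blank into the dish. I took this to be the fingertips touching the dish floor, backed off and released. The limit is 120 N.

**Checks that failed or disagreed:**
- **Jar and beaker:** the last network check did not find either from the top camera. The final picture shows the jar in place and the beaker, half hidden behind the hand, looking unmoved. I planned every path to pass well clear of them. The slide box was confirmed within 1 mm of its start.
- **Plate two tilt:** the final top-camera reading was about 3.8°. That patch seems to have mixed in parts of the neighbouring plates. The scene camera read 6.0° right after plate two was placed.

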